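# Slide the washing tank's cover out to its line and hold it

## Task

Open the bottle-washing tank so that a colleague can lift the bottles out: without lifting the loose grey cover off the rim, slide it out over the end of the tank that has the drip tray beside it, straight along the rim, until the dark line scored across the cover is level with the outer edge of the rim at that end. Out there the cover overbalances, so never let it tip and finish while still holding it with the gripper, lying flat and still on the rim at the line. Leave the tray, the two bottles and the jar beside the tank where they are.

Things in the scene. Friction and masses are not known exactly. Their poses are not given: they have to be found in the camera images.
- tank: Fixed open white plastic tank, bottles inside. Origin: centre of underside on the bench; y along its length, z up. Rim 360 mm (y) by 250 mm (x) outside, flat top 150 mm above the bench. On each long side a bead 10 mm high (inner face at x = +/-117 mm) guides the cover; the ends have none. The drip tray is at the -y end: sliding out is along the tank's -y.
- tank_edge (a point): Middle of the outer edge of the tank's rim at its -y end (the end with the drip tray), on the flat top of the rim: tank frame (0, -180, 150) mm.
- cover: Loose grey sheet 224 (x) by 360 (y) by 8 mm, 0.45 to 0.8 kg, with black bow handle, flat on the rim between the beads, 5 mm play each side. Origin: centre of underside, 150 mm above bench; axes as the tank's within 1 degree, -y end goes out first. Starts closed to 40 mm out. Centre of mass about 174 mm from its +y edge: tips unless held once overhang exceeds 186 mm.
- cover_handle (a point): Middle of the handle's bar: cover frame (0, 145, 42) mm, 35 mm from the cover's +y edge, 192 mm above the bench. The bar runs along the cover's x: 120 mm long, 14 mm wide (y), 12 mm high, 28 mm free below it. Its feet (12 mm) stand at x = +/-54 mm; the middle 90 mm is free to grip from above, fingers closing along y.
- cover_line (a point): Middle of the dark scored line, 3 mm wide, that runs across the cover's top parallel to x: cover frame (0, 45, 8) mm, 225 mm from the cover's -y edge and 100 mm on the -y side of the handle's bar.
- tray: White drip tray 250 by 190 mm, 45 mm high, standing loose on the bench below where the cover goes out. Origin under its centre. Leave it.
- amber_bottle: Brown glass bottle with blue cap, 86 mm in diameter, 180 mm high, loose on the bench beside the tank. Origin under its centre. Leave it.
- clear_bottle: Clear glass bottle with blue cap, 76 mm in diameter, 150 mm high, loose on the bench beside the tank. Origin under its centre. Leave it.
- white_jar: White plastic jar, 76 mm in diameter, 110 mm high, loose on the bench beside the tank. Origin under its centre. Leave it.

How it is judged:
At the end, for the whole second after the job is handed in: Fingers hold the cover (over 0.5 N): line within 7 mm of the rim's outer edge, cover resting on the tank (over 0.4 N, within 5 mm of rim height), flat within 0.04 rad, straight within 0.09 rad between the beads, still, touching no bystander; these upright and within 30 mm of their start (y of cover_line in the frame of tank between -0.187 and -0.173 m and z of cover in the frame of tank between 0.145 and 0.155 m and angle between cover's own z axis and vertical below 0.04 rad and angle between the y axis of cover and the y axis of tank, either way round below 0.09 rad and x of cover in the frame of tank between -0.015 and 0.015 m and contact force between the fingers and cover above 0.5 N and contact force between cover and tank above 0.4 N and contact force between cover and tray below 0.1 N and contact force between cover and amber_bottle below 0.1 N and contact force between cover and clear_bottle below 0.1 N and contact force between cover and white_jar below 0.1 N and linear speed of cover below 0.01 m/s and distance of each of tray, amber_bottle, clear_bottle, white_jar from where it was at the start of the episode below 0.03 m and angle between each of tray, amber_bottle, clear_bottle, white_jar's own z axis and vertical below 0.15 rad); the arm keeps its last pose, push and grip.
It fails at once if the cover tips (over 0.12 rad) (angle between cover's own z axis and vertical above 0.12 rad).
It fails at once if the cover is lifted more than 15 mm off the rim (z of cover in the frame of tank above 0.165 m).
It fails at once if a bystander is pushed more than 30 mm or knocked over (distance of any of tray, amber_bottle, clear_bottle, white_jar from where it was at the start of the episode above 0.03 m or angle between any of tray, amber_bottle, clear_bottle, white_jar's own z axis and vertical above 0.3 rad).
It also fails if it takes over 38 s, if anything falls off the work surface, if the arm or the gripper's body presses on something with over 40 N, if the wrist force passes 120 N, or if a joint passes its speed limit or range.

## Robot

A 6-joint arm with a two-finger parallel gripper is mounted at the origin on the work surface. World frame = base frame: x ahead of the robot, y to its left, z up, the work surface at z = 0. Lengths are in m, angles in rad, forces in N, time in s.
With the tool pointing down it reaches from about 0.35 to 0.975 m from the base axis. Payload 4.9 kg.
Tool frame: the origin (TCP) lies at the very end of the fingers, on their centre line; the grasp point (between the pads) lies ctrl.grip_point_offset behind it (ctrl.grip_point_offset is the distance from the TCP to the grasp point, in m); z points along the fingers, y is the line along which they close (so a half turn about z gives the same grasp; the last joint's range is limited). The gripper opens to 85 mm and grips with 20 to 120 N. Pads are 22 mm wide; open, the fingers measure 114 mm over their backs; the gripper's body (76 mm by 85 mm) begins 54 mm behind the grasp point. The pads swing forward as they close: fully open they stand 13 mm farther back than shut.
Start: joints at [1.224, 0.053, 1.613, -0, 1.476, -0.119], TCP at [0.141, 0.609, 0.231] pointing down, gripper open.
Joint ranges: [-3.01, 3.01], [-1.01, 2.22], [0.06, 2.58], [-1.02, 4.17], [0.09, 2.62], [-3.14, 3.14]. Speed limits (rad/s): [2.57, 2.57, 3.14, 3.14, 3.14, 3.14].

## Interface

Orientations are given as a rotation vector (axis times angle).
In Python, from station import ctrl gives the robot as it stands. The module is installed in compiled form; this text tells all that it offers.
- The arm moves only by the tool drive_tool, never from a script. Its argument "steps" is a list of rows, each an object with "translation": the shift along the tool's x, y, z normalised to -1 to 1, where 1 is 4 cm, a list of three; "angular": the turn, a rotation vector about the tool's x, y, z normalised to -1 to 1, where 1 is 8 degrees, a list of three; "gripper": the opening, from 0 (shut) to 1 (fully open). In form: [{"translation": [dx, dy, dz], "angular": [wx, wy, wz], "gripper": gripper}, ...]. A call has 1 to 8 rows; each row shifts and turns the commanded pose from where the row before left it, along the tool's axes as they then stand; what a row does not reach is not made up. A row lasts 1/8 s, in which the tool goes at most 62.5 mm and 10.7 degrees, less where a joint would pass 70% of its speed; a pose out of reach is approached as far as the arm can. A call with a number of a shift or a turn outside -1 to 1 is refused whole. A call with a gripper value outside its range is refused whole. The fingers move at their own pace and stop on an object; "force" is the grip in N (left out, the last holds). Time passes only in rows, so rows that do not move let the fingers close. It gives the time, the measured TCP pose, the force, the opening and the grip force at its end, in the units of the state.
- ctrl.get_obs(): the state, without advancing time (a new reading comes with each control period).
- ctrl.get_image(name): name is "scene" or "top" or "wrist"; returns a dict with "color" (384x512x3 uint8, red, green, blue), "depth" (384x512 float32, m along the optical axis (not along the pixel's ray), 0 where there is no reading), "fx", "fy", "cx", "cy" (pixels), "k1" (the pictures are not rectified: a ray, as slopes to the right and down, at radius r is drawn at 1 + k1 r^2 times it, then the intrinsics apply), "R" (3x3) and "t" (3): a world point X has camera coordinates R X + t. Camera axes: x right, y down, z forward; pixel columns grow to the right and rows downward; lengths in m; the calibration is good to about 2 mm. A picture is of the moment at which its call begins.
- ctrl.finish_job(): hands the job in; it is judged then, once.
The state is a dict: "t": time; "q": joint angles; "dq": joint speeds; "effort": joint torques, N m; "tool_pos": TCP position; "tool_rot": TCP orientation; "contact_force": force on the tool from outside, world axes, zero at the start; "wrist_torque": the same for the moment, N m; "opening": finger opening in m; "grip_force": force on a finger pad.
Only numpy, scipy, OpenCV 4.12 (cv2) and the standard library are available. Lean on these libraries where they do the work, as an engineer would, in place of code of your own. Each camera call takes 0.05 s, during which the arm holds its last target. There are 200 camera calls.

## Working session

There is one attempt and no reset: what is moved stays moved. The work goes in short steps, Python scripts to look and compute and a tool call to move; the robot and the scene stay as the last step left them, time stands still between calls to the robot, and variables do not carry over. Pictures are saved under pics/ and viewed, at most 10 in all, crops included, and the job is handed in when it is done.

Besides the shell and the picture viewer there is one more tool, called as name([rows], argument=value, ...), one row to a line, values as JSON. drive_tool: Moves the arm, as the interface text tells. Its arguments: {"type":"object","properties":{"steps":{"type":"array"},"force":{"type":"number"}},"required":["steps"]}

```bash
mkdir -p pics; cat > h.py <<'E'
from station import ctrl
import numpy as np, cv2
def ray(im,u,v):
    K=np.array([[im['fx'],0,im['cx']],[0,im['fy'],im['cy']],[0,0,1.]])
    x=(u-im['cx'])/im['fx'];y=(v-im['cy'])/im['fy'];a,b=x,y
    for _ in range(20):
        s=1+im['k1']*(a*a+b*b);a,b=x/s,y/s
    R=np.array(im['R']);t=np.array(im['t'])
    return -R.T@t, R.T@np.array([a,b,1.])
def onz(im,u,v,z):
    o,d=ray(im,u,v);return o+d*(z-o[2])/d[2]
def save(im,n): cv2.imwrite('pics/'+n,im['color'][:,:,::-1])
E
python3 - <<'E'
from h import *
o=ctrl.get_obs();print(o,ctrl.grip_point_offset)
a=ctrl.get_image('scene');b=ctrl.get_image('top')
np.savez('top.npz',**b)
cv2.imwrite('pics/a.png',np.vstack([cv2.resize(a['color'],(400,300)),cv2.resize(a['color'],(400,300))])[:300,:,::-1])
save(b,'top.png');save(a,'scene.png')
E
```

```text
{'t': 0.0, 'q': array([ 1.22402046e+00,  5.33310740e-02,  1.61430579e+00, -1.24686707e-05,
        1.47600334e+00, -1.18984510e-01]), 'dq': array([ 0.00094794, -0.00143959, -0.00106102, -0.00068659, -0.00056599,
       -0.00219953]), 'effort': array([-1.25504866e-03, -3.93685198e+01, -3.70174706e+01, -2.47762700e-04,
        7.05985483e-03, -1.35787369e-05]), 'tool_pos': array([0.14091973, 0.60826018, 0.23007196]), 'tool_rot': array([-0.35698635, -3.12077913,  0.00313351]), 'contact_force': array([ 0.65960354, -0.00581671, -0.69478998]), 'wrist_torque': array([ 0.0033149 , -0.00238354,  0.00981911]), 'grip_force': 0.0, 'opening': 0.08551994903464354} 0.0187
```

View pics/top.png

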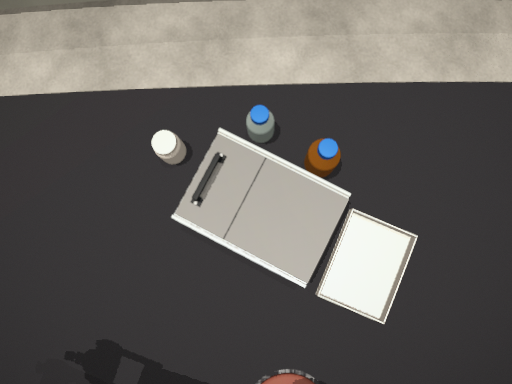

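View pics/scene.png

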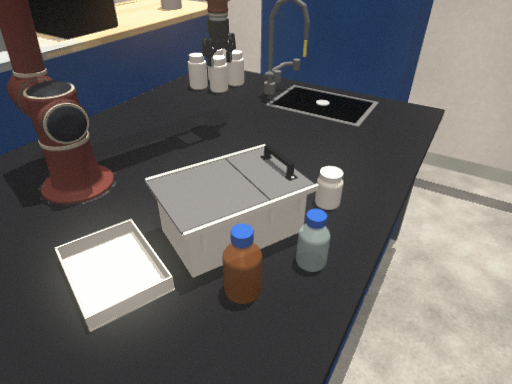

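The top view shows the tank with its -y end towards the tray at lower right, the handle bar at about (208,180), and the line from (265,158) to (224,238). The scene view agrees. Next I'll enlarge the tank area for precise edges.

```bash
python3 - <<'E'
from h import *
b=dict(np.load('top.npz'))
c=b['color'][125:292,168:358,::-1];cv2.imwrite('pics/crop.png',cv2.resize(c,None,fx=3.5,fy=3.5,interpolation=cv2.INTER_CUBIC))
for n,u,v,z in [('handle',208,180,.198),('lineA',265,158,.158),('lineB',224,238,.158),('endA',347,195,.15),('endB',305,281,.15),('bead+far',220,132,.16),('bead+near',348,187,.16)]:print(n,onz(b,u,v,z).round(4))
print(b['fx'],-b['R'].T@b['t'])
E
```

```text
handle [0.6015 0.1796 0.198 ]
lineA [0.6594 0.046  0.158 ]
lineB [0.4673 0.1475 0.158 ]
endA [ 0.5651 -0.1509  0.15  ]
endB [ 0.3627 -0.0425  0.15  ]
bead+far [0.7274 0.1558 0.16  ]
bead+near [ 0.5833 -0.1522  0.16  ]
393.65552075667284 [0.45121736 0.04180602 1.09866484]
```

View pics/crop.png

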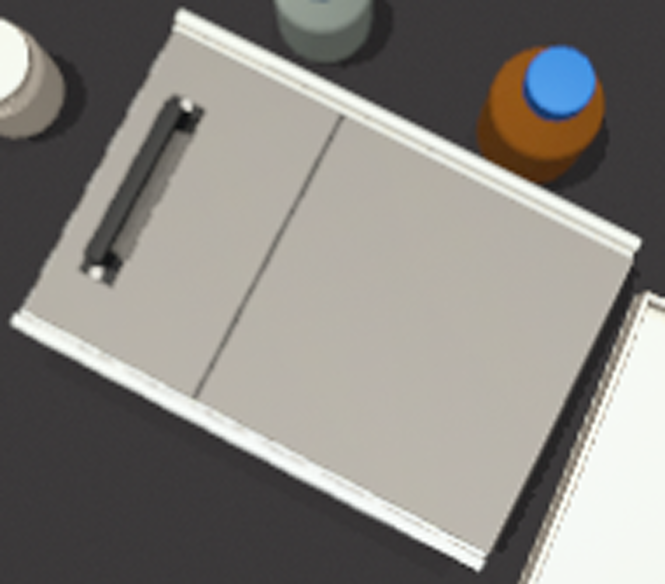

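```bash
python3 - <<'E'
from h import *
b=dict(np.load('top.npz'))
P=lambda x,y,z:onz(b,(x+.5)/3.5-.5+168,(y+.5)/3.5-.5+125,z)
C=[P(181,10,.16),P(640,239,.16),P(12,322,.16),P(481,570,.16)]
print(np.round(C,4))
# -y dir = +px right. world; x axis = y axis x z
M=np.array([[1,180],[1,-180],[-1,180],[-1,-180]],float);M[:,0]*=125;M/=1000
W=np.array(C)[:,:2]
for s in (1,-1):
    m=M*[s,1];mc=m-m.mean(0);wc=W-W.mean(0)
    th=np.arctan2((mc[:,0]*wc[:,1]-mc[:,1]*wc[:,0]).sum(),(mc*wc).sum());R=np.array([[np.cos(th),-np.sin(th)],[np.sin(th),np.cos(th)]])
    r=wc-mc@R.T
    print(s,np.degrees(th),W.mean(0),np.abs(r).max(), r.round(4).tolist())
    T=W.mean(0)
    if np.abs(r).max()<.02:
        for n,p in dict(h1=P(178,103,.198),h2=P(95,250,.198),l1=P(341,118,.158),l2=P(197,396,.158),f1=P(632,258,.158),f2=P(487,556,.158)).items(): print(n,p.round(4),(R.T@(p[:2]-T)).round(4))
d=b['depth'];print(d[180,208],d[240,280])
E
```

```text
[[ 0.739   0.1574  0.16  ]
 [ 0.5688 -0.1575  0.16  ]
 [ 0.5203  0.2752  0.16  ]
 [ 0.3487 -0.0413  0.16  ]]
1 -28.31888364701581 [0.5441958  0.05842389] 0.0017879928308403015 [[-0.0006, -0.0002], [-0.0001, 0.0018], [0.0008, -0.001], [-0.0001, -0.0006]]
h1 [0.6627 0.1548 0.198 ] [0.0586 0.1411]
h2 [0.5644 0.2105 0.198 ] [-0.0544  0.1434]
l1 [0.6585 0.0458 0.158 ] [0.1066 0.0431]
l2 [0.4678 0.1477 0.158 ] [-0.1096  0.0423]
f1 [ 0.556  -0.1518  0.158 ] [ 0.1101 -0.1795]
f2 [ 0.3576 -0.0458  0.158 ] [-0.1148 -0.1803]
-1 -28.77023224287068 [0.5441958  0.05842389] 0.22076539364175207 [[0.2178, -0.119], [0.2208, -0.1183], [-0.2201, 0.1192], [-0.2185, 0.1182]]
0.9197602 0.0
```

Tank yaw is about -28.3°, centred at (0.544, 0.058). The handle is near (0.613, 0.183), and the line sits at tank y≈+0.043, so it has to travel about 223 mm. Next I'll turn the tool and move above the handle.

drive_tool([
  {"translation":[0,0,0],"angular":[0,0,0.96],"gripper":1},
  {"translation":[0,0,0],"angular":[0,0,0.95],"gripper":1},
  {"translation":[-1,-0.24,0],"angular":[0,0,0],"gripper":1},
  {"translation":[-1,-0.24,0],"angular":[0,0,0],"gripper":1},
  {"translation":[-1,-0.24,0],"angular":[0,0,0],"gripper":1},
  {"translation":[-1,-0.24,0],"angular":[0,0,0],"gripper":1},
  {"translation":[-1,-0.24,0],"angular":[0,0,0],"gripper":1},
  {"translation":[-1,-0.24,0],"angular":[0,0,0],"gripper":1},
], force=60)

```text
t: 1.1
tool_pos: [0.3257, 0.443, 0.2307]
tool_rot: [-0.769, -3.046, 0.001]
contact_force: [0.2, -0.1, 0.6]
opening: 0.0857
grip_force: 0.0
```

drive_tool([
  {"translation":[-1,-0.24,0],"angular":[0,0,0],"gripper":1},
  {"translation":[-1,-0.24,0],"angular":[0,0,0],"gripper":1},
  {"translation":[-1,-0.24,0],"angular":[0,0,0],"gripper":1},
  {"translation":[-1,-0.24,0],"angular":[0,0,0],"gripper":1},
  {"translation":[-1,-0.24,0],"angular":[0,0,0],"gripper":1},
  {"translation":[-1,-0.24,0],"angular":[0,0,0],"gripper":1},
  {"translation":[-1,-0.24,0],"angular":[0,0,0],"gripper":1},
  {"translation":[0,0,0],"angular":[0,0,0],"gripper":1},
])

```text
t: 2.1
tool_pos: [0.5408, 0.2503, 0.2305]
tool_rot: [-0.774, -3.044, 0.001]
contact_force: [-0.9, 0.8, 0.4]
opening: 0.0853
grip_force: 0.0
```

```bash
cat >> h.py <<'E'
from scipy.spatial.transform import Rotation as Ro
def delta(target,yaw=28.3):
    o=ctrl.get_obs();R=Ro.from_rotvec(o['tool_rot']).as_matrix()
    print('t',o['t'],'pos',o['tool_pos'].round(4),'delta tool(units of 4cm)',(R.T@(np.array(target)-o['tool_pos'])/.04).round(3))
    y=R[:,1];print('yaw deg',np.degrees(np.arctan2(y[0],y[1])).round(2),'tilt z',R[:,2].round(4),'F',o['contact_force'].round(2),'T',o['wrist_torque'].round(2),'grip',o['grip_force'],o['opening'])
E
python3 - <<'E'
from h import *
delta([.6127,.1833,.1735])
w=ctrl.get_image('wrist');save(w,'w1.png');np.savez('w1.npz',**w)
E
```

```text
t 2.1 pos [0.5408 0.2503 0.2305] delta tool(units of 4cm) [-2.38  -0.612  1.425]
yaw deg 28.54 tilt z [-1.1e-03 -6.0e-04 -1.0e+00] F [-0.89  0.75  0.43] T [ 0.02  0.05 -0.05] grip 0.0 0.08533392940047196
```

View pics/w1.png

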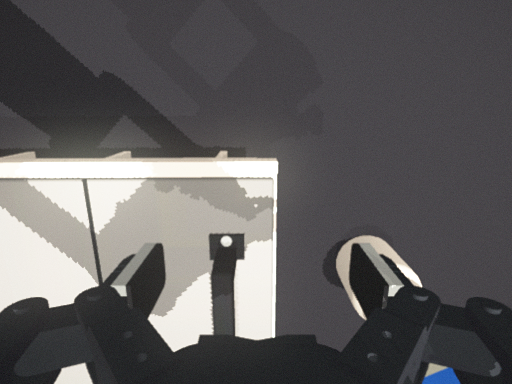

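The wrist view shows the handle's near foot at about (226,243), the line at about (90,230) and the jar well below the right finger. I still need about 95 mm along tool -x and 24 mm along tool -y.

drive_tool([
  {"translation":[-0.8,-0.2,0],"angular":[0,0,0],"gripper":1},
  {"translation":[-0.8,-0.2,0],"angular":[0,0,0],"gripper":1},
  {"translation":[-0.78,-0.21,0],"angular":[0,0,0],"gripper":1},
  {"translation":[0,0,0],"angular":[0,0,0],"gripper":1},
  {"translation":[0,0,0],"angular":[0,0,0],"gripper":1},
])

```text
t: 2.78
tool_pos: [0.6109, 0.1866, 0.231]
tool_rot: [-0.767, -3.045, -0.0]
contact_force: [-0.4, 0.2, -0.4]
opening: 0.0853
grip_force: 0.0
```

```bash
python3 - <<'E'
from h import *
delta([.6127,.1833,.1735])
w=ctrl.get_image('wrist');save(w,'w2.png');np.savez('w2.npz',**w)
E
```

```text
t 2.775 pos [0.6109 0.1866 0.231 ] delta tool(units of 4cm) [-0.082 -0.052  1.437]
yaw deg 28.27 tilt z [-1.1e-03  4.0e-04 -1.0e+00] F [-0.4   0.17 -0.36] T [-0.03 -0.04 -0.  ] grip 0.0 0.08528773853004677
```

View pics/w2.png

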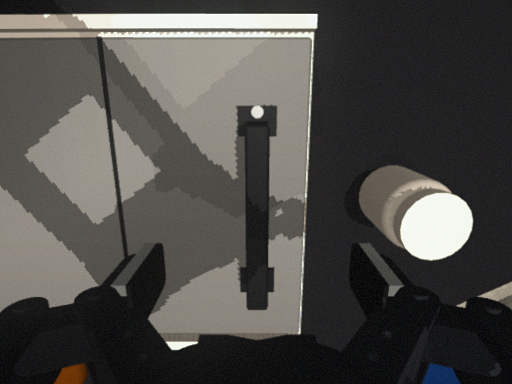

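The wrist view shows the bar running from (257,125) to (257,300), between the open fingers. I'll measure it by casting rays.

```bash
python3 - <<'E'
from h import *
w=dict(np.load('w2.npz'))
th=np.radians(-28.32);R=np.array([[np.cos(th),-np.sin(th)],[np.sin(th),np.cos(th)]]);T=np.array([.5442,.0584])
for n,u,v,z in [('top',257,122,.198),('bot',257,309,.198),('mL',246,210,.198),('mR',269,210,.198),('line1',100,40,.158),('line2',123,240,.158),('beadcorner',316,15,.16)]:
    p=onz(w,u,v,z);print(n,p.round(4),(R.T@(p[:2]-T)).round(4))
print((R.T@(ctrl.get_obs()['tool_pos'][:2]-T)).round(4))
E
```

```text
top [0.5581 0.2162 0.198 ] [-0.0627  0.1455]
bot [0.6637 0.1596 0.198 ] [0.0571 0.1458]
mL [0.6001 0.1863 0.198 ] [-0.0115  0.1391]
mR [0.6066 0.1984 0.198 ] [-0.0115  0.1528]
line1 [0.4679 0.1516 0.158 ] [-0.1114  0.0458]
line2 [0.5886 0.0853 0.158 ] [0.0263 0.0447]
beadcorner [0.5202 0.2778 0.16  ] [-0.1252  0.1817]
[-0.0022  0.1446]
```

Both views agree with the TCP to within about 2 mm. Next I'll lower straight down and grip.

drive_tool([
  {"translation":[0,0,0.5],"angular":[0,0,0],"gripper":1},
  {"translation":[0,0,0.5],"angular":[0,0,0],"gripper":1},
  {"translation":[0,0,0.43],"angular":[0,0,0],"gripper":1},
  {"translation":[0,0,0],"angular":[0,0,0],"gripper":1},
  {"translation":[0,0,0],"angular":[0,0,0],"gripper":0.5},
  {"translation":[0,0,0],"angular":[0,0,0],"gripper":0.3},
  {"translation":[0,0,0],"angular":[0,0,0],"gripper":0.1},
  {"translation":[0,0,0],"angular":[0,0,0],"gripper":0},
], force=60)

```text
t: 3.82
tool_pos: [0.6122, 0.1857, 0.1749]
tool_rot: [0.769, 3.045, 0.001]
contact_force: [-2.3, -0.0, 6.0]
opening: 0.0127
grip_force: 58.6
```

drive_tool([
  {"translation":[0,0,0],"angular":[0,0,0],"gripper":0},
  {"translation":[0,0,0],"angular":[0,0,0],"gripper":0},
  {"translation":[0,0,0],"angular":[0,0,0],"gripper":0},
  {"translation":[0,0,0],"angular":[0,0,0],"gripper":0},
])

```text
t: 4.32
tool_pos: [0.6123, 0.1858, 0.1748]
tool_rot: [0.768, 3.045, 0.001]
contact_force: [0.7, 0.9, 4.6]
opening: 0.0128
grip_force: 60.5
```

```bash
python3 - <<'E'
from h import *
th=np.radians(-28.32);R=np.array([[np.cos(th),-np.sin(th)],[np.sin(th),np.cos(th)]])
p=ctrl.get_obs()['tool_pos'];print((R.T@(p[:2]-[.5442,.0584])).round(4))
delta(p+np.r_[R@[0,-.223],0])
E
```

```text
[-0.0005  0.1445]
t 4.325 pos [0.6123 0.1858 0.1748] delta tool(units of 4cm) [-0.    -5.575 -0.006]
yaw deg 28.32 tilt z [ 1.3e-03  5.0e-04 -1.0e+00] F [0.68 0.93 4.55] T [ 0.27 -0.15 -0.01] grip 60.524638295173645 0.012768831277732533
```

Gripped with about 4.6 N pressing down. I'll raise the grip force and start sliding slowly.

drive_tool([
  {"translation":[0,0,0.02],"angular":[0,0,0],"gripper":0},
  {"translation":[0,-0.1,0],"angular":[0,0,0],"gripper":0},
  {"translation":[0,-0.2,0],"angular":[0,0,0],"gripper":0},
  {"translation":[0,-0.2,0],"angular":[0,0,0],"gripper":0},
  {"translation":[0,-0.2,0],"angular":[0,0,0],"gripper":0},
  {"translation":[0,-0.2,0],"angular":[0,0,0],"gripper":0},
  {"translation":[0,-0.2,0],"angular":[0,0,0],"gripper":0},
  {"translation":[0,-0.2,0],"angular":[0,0,0],"gripper":0},
], force=100)

```text
t: 5.32
tool_pos: [0.5886, 0.1414, 0.1749]
tool_rot: [0.767, 3.043, 0.008]
contact_force: [3.3, 7.5, 4.9]
opening: 0.0122
grip_force: 98.3
```

```bash
cat >> h.py <<'E'
def st():
    th=np.radians(-28.32);R=np.array([[np.cos(th),-np.sin(th)],[np.sin(th),np.cos(th)]])
    p=ctrl.get_obs()['tool_pos'];q=R.T@(p[:2]-[.5442,.0584]);print('tank xy',q.round(4))
    delta(np.r_[[.5442,.0584]+R@[-.0005,-.0785],.1748])
E
python3 -c "
from h import *
st()"
```

```text
tank xy [-0.0003  0.0942]
t 5.325 pos [0.5886 0.1414 0.1749] delta tool(units of 4cm) [ 0.006 -4.317 -0.023]
yaw deg 28.3 tilt z [ 0.0049  0.0041 -1.    ] F [3.28 7.52 4.87] T [ 1.03 -0.51 -0.03] grip 98.27936053276062 0.012155344532643825
```

drive_tool([
  {"translation":[0,-0.2,0],"angular":[0,0,0],"gripper":0},
  {"translation":[0,-0.2,0],"angular":[0,0,0],"gripper":0},
  {"translation":[0,-0.2,0],"angular":[0,0,0],"gripper":0},
  {"translation":[0,-0.2,0],"angular":[0,0,0],"gripper":0},
  {"translation":[0,-0.2,0],"angular":[0,0,0],"gripper":0},
  {"translation":[0,-0.2,0],"angular":[0,0,0],"gripper":0},
  {"translation":[0,-0.2,0],"angular":[0,0,0],"gripper":0},
  {"translation":[0,-0.2,0],"angular":[0,0,0],"gripper":0},
])

```text
t: 6.32
tool_pos: [0.5583, 0.0851, 0.1749]
tool_rot: [0.767, 3.043, 0.008]
contact_force: [3.3, 7.8, 5.4]
opening: 0.0121
grip_force: 98.3
```

```bash
python3 -c "
from h import *
st()"
```

```text
tank xy [-0.0003  0.0301]
t 6.325 pos [0.5583 0.0851 0.1749] delta tool(units of 4cm) [ 0.007 -2.716 -0.013]
yaw deg 28.3 tilt z [ 0.0049  0.004  -1.    ] F [3.27 7.85 5.45] T [ 1.08 -0.52 -0.03] grip 98.32438230514526 0.012138043936848843
```

drive_tool([
  {"translation":[0,-0.2,0.01],"angular":[0,0,0],"gripper":0},
  {"translation":[0,-0.2,0.01],"angular":[0,0,0],"gripper":0},
  {"translation":[0,-0.2,0.01],"angular":[0,0,0],"gripper":0},
  {"translation":[0,-0.2,0],"angular":[0,0,0],"gripper":0},
  {"translation":[0,-0.2,0],"angular":[0,0,0],"gripper":0},
  {"translation":[0,-0.2,0],"angular":[0,0,0],"gripper":0},
  {"translation":[0,-0.2,0],"angular":[0,0,0],"gripper":0},
  {"translation":[0,-0.1,0],"angular":[0,0,0],"gripper":0},
])

```text
t: 7.32
tool_pos: [0.5307, 0.0325, 0.1749]
tool_rot: [0.767, 3.04, 0.01]
contact_force: [5.1, 10.1, 8.4]
opening: 0.0122
grip_force: 98.8
```

```bash
python3 -c "
from h import *
st()
b=ctrl.get_image('wrist');np.savez('w3.npz',**b);save(b,'w3.png')
"
```

```text
tank xy [ 0.0004 -0.0292]
t 7.325 pos [0.5307 0.0325 0.1749] delta tool(units of 4cm) [ 0.023 -1.232 -0.007]
yaw deg 28.31 tilt z [ 0.0075  0.0047 -1.    ] F [ 5.09 10.14  8.39] T [ 1.34 -0.61  0.01] grip 98.75740170478821 0.01218973519303362
```

View pics/w3.png

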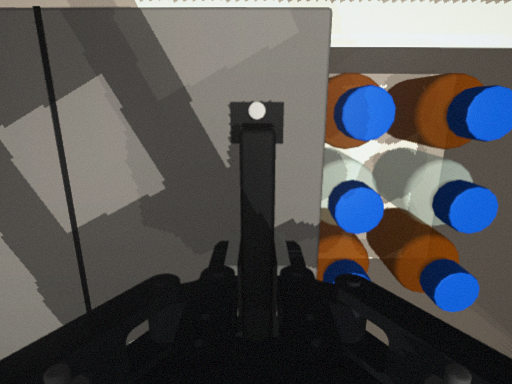

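The wrist view shows the cover flat with the handle held and the bottles appearing to the right. Next come the last ~49 mm, slowly and stopping a bit short.

drive_tool([
  {"translation":[0,-0.15,0],"angular":[0,0,0],"gripper":0},
  {"translation":[0,-0.15,0],"angular":[0,0,0],"gripper":0},
  {"translation":[0,-0.15,0],"angular":[0,0,0],"gripper":0},
  {"translation":[0,-0.15,0],"angular":[0,0,0],"gripper":0},
  {"translation":[0,-0.15,0],"angular":[0,0,0],"gripper":0},
  {"translation":[0,-0.15,0],"angular":[0,0,0],"gripper":0},
  {"translation":[0,-0.1,0],"angular":[0,0,0],"gripper":0},
  {"translation":[0,0,0],"angular":[0,0,0],"gripper":0},
])

```text
t: 8.38
tool_pos: [0.5116, -0.0031, 0.1749]
tool_rot: [0.767, 3.041, 0.008]
contact_force: [4.0, 8.0, 9.2]
opening: 0.0121
grip_force: 98.9
```

```bash
python3 -c "
from h import *
st()
b=ctrl.get_image('top');np.savez('t4.npz',**b)
a=ctrl.get_image('wrist');np.savez('w4.npz',**a)
c=b['color'][125:325,200:420,::-1];cv2.imwrite('pics/t4.png',cv2.resize(c,None,fx=3,fy=3,interpolation=cv2.INTER_CUBIC));save(a,'w4.png')
"
```

```text
tank xy [ 0.0005 -0.0696]
t 8.375 pos [ 0.5116 -0.0031  0.1749] delta tool(units of 4cm) [ 0.024 -0.223  0.   ]
yaw deg 28.32 tilt z [ 0.0068  0.0037 -1.    ] F [4.   8.02 9.22] T [ 1.16 -0.48 -0.04] grip 98.90717267990112 0.01214027174248436
```

View pics/t4.png

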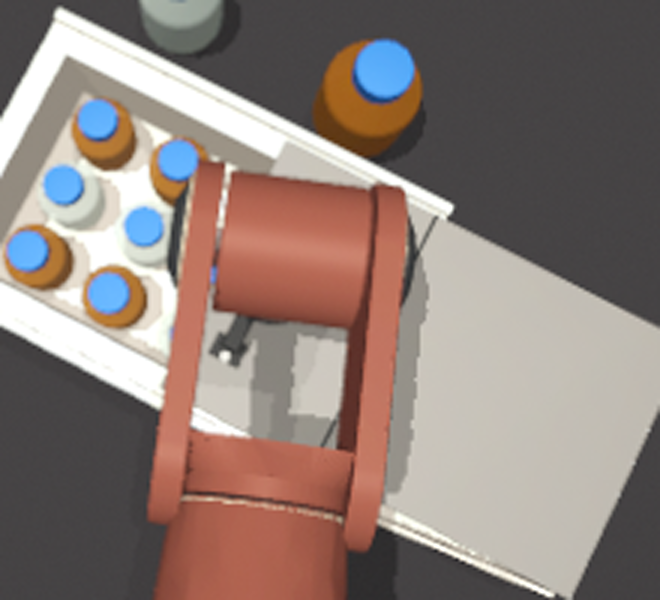

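View pics/w4.png

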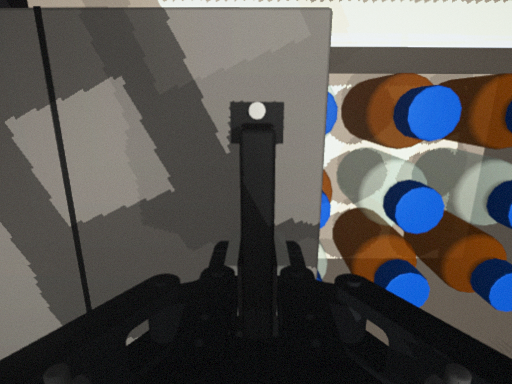

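The top view shows the line's upper end at crop (437,217), just short of the bead's end at (450,208). The wrist view shows the bead's end at about (28,4) and the line at (39,10)-(88,305). I'll compute the remaining distance.

```bash
python3 - <<'E'
from h import *
th=np.radians(-28.32);R=np.array([[np.cos(th),-np.sin(th)],[np.sin(th),np.cos(th)]]);T=np.array([.5442,.0584])
b=dict(np.load('t4.npz'));w=dict(np.load('w4.npz'))
f=lambda p:(R.T@(p[:2]-T)).round(4)
P=lambda x,y,z:f(onz(b,(x+.5)/3-.5+200,(y+.5)/3-.5+125,z))
print('top line',P(436,219,.158),P(323,447,.158),'bead end',P(452,207,.16))
print('wrist line',f(onz(w,38,10,.158)),f(onz(w,88,305,.158)),'bead end',f(onz(w,28,3,.16)),'handle',f(onz(w,257,210,.198)))
g=cv2.cvtColor(w['color'],cv2.COLOR_RGB2GRAY);print(g[0:9:2,14:46])
E
```

```text
top line [ 0.1081 -0.1718] [-0.0939 -0.1712] bead end [ 0.1223 -0.1789]
wrist line [-0.1109 -0.1684] [ 0.0453 -0.1687] bead end [-0.1132 -0.1711] handle [-0.0283 -0.0686]
[[ 21  12  12  16  12  20  18  17  21  20  15  18  35 131 159 158 157 157
  157 158 159 158 158 153 161 155 155 158 154 159 159 159]
 [ 22  17  16  14  16  22  15  19  16  23  25  17  26  78 142 155 159 155
  155 157 157 159 157 157 161 157 158 156 162 159 161 158]
 [ 15  18  20  19  16  18  21  18  18  16  22  21  13  49 140 157 158 157
  156 155 162 155 157 160 161 160 158 158 158 157 160 156]
 [ 13  17  18  19  18  20  17  18  18  21  16  21  16  29 110 149 157 157
  152  84  57  56  60  58  53  63 112 150 153 155 150 152]
 [ 53  57  61  52  55  58  58  54  58  63  60  60  57  57  60  62  66  64
   66  34  17  10  20   9  15  26  28  70  67  65  67  59]]
```

The estimates of the remaining distance range from 7.5 to 10 mm, so I'll move 8.5 mm.

drive_tool([
  {"translation":[0,-0.07,0],"angular":[0,0,0],"gripper":0},
  {"translation":[0,-0.07,0],"angular":[0,0,0],"gripper":0},
  {"translation":[0,-0.07,0],"angular":[0,0,0],"gripper":0},
  {"translation":[0,0,0],"angular":[0,0,0],"gripper":0},
  {"translation":[0,0,0],"angular":[0,0,0],"gripper":0},
  {"translation":[0,0,0],"angular":[0,0,0],"gripper":0},
  {"translation":[0,0,0],"angular":[0,0,0],"gripper":0},
])

```text
t: 9.35
tool_pos: [0.5078, -0.0103, 0.1749]
tool_rot: [0.767, 3.041, 0.009]
contact_force: [4.1, 8.7, 9.2]
opening: 0.0124
grip_force: 98.9
```

```bash
python3 -c "
from h import *
st()
b=ctrl.get_image('top');np.savez('t5.npz',**b)
w=ctrl.get_image('wrist');np.savez('w5.npz',**w)
c=cv2.resize(b['color'][180:290,290:365],None,fx=5,fy=5,interpolation=cv2.INTER_CUBIC)[:550]
d=cv2.resize(w['color'][:90,:70],None,fx=6,fy=6,interpolation=cv2.INTER_CUBIC)
o=np.zeros((550,800,3),np.uint8);o[:,:375]=c;o[:540,378:798]=d
cv2.imwrite('pics/c5.png',o[:,:,::-1])
"
```

```text
tank xy [ 0.0005 -0.0777]
t 9.35 pos [ 0.5078 -0.0103  0.1749] delta tool(units of 4cm) [ 0.025 -0.02   0.002]
yaw deg 28.31 tilt z [ 0.007   0.0039 -1.    ] F [4.11 8.68 9.21] T [ 1.28 -0.62  0.  ] grip 98.89780640602112 0.012441218090038253
```

View pics/c5.png

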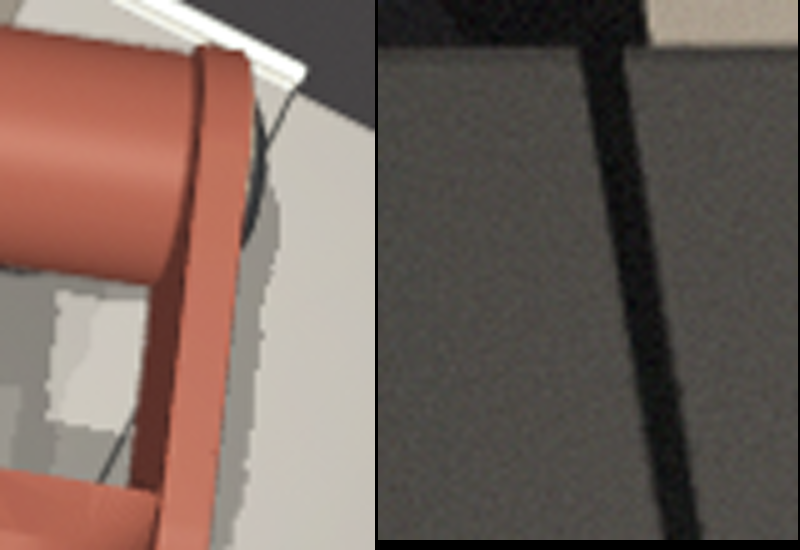

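The wrist crop shows the rim's edge at px (44,6) beside the line at (37.3,8). In the top crop the line meets the bead's end near (300,87). I'll compute from both.

```bash
python3 - <<'E'
from h import *
th=np.radians(-28.32);R=np.array([[np.cos(th),-np.sin(th)],[np.sin(th),np.cos(th)]]);T=np.array([.5442,.0584])
b=dict(np.load('t5.npz'));w=dict(np.load('w5.npz'))
f=lambda p:(R.T@(p[:2]-T)).round(4)
P=lambda x,y,z:f(onz(b,(x+.5)/5-.5+290,(y+.5)/5-.5+180,z))
print('top line',P(296,92,.158),P(115,455,.158),'bead end',P(305,73,.16),P(297,85,.16))
for v in (1,6): print('wrist line',f(onz(w,37.3,8,.158)),'edge z.15/.16',f(onz(w,44.3,v,.15)),f(onz(w,44.3,v,.16)))
print(-w['R'].T@w['t'])
E
```

```text
top line [ 0.1115 -0.1803] [-0.0819 -0.179 ] bead end [ 0.1214 -0.18  ] [ 0.1144 -0.179 ]
wrist line [-0.1116 -0.1767] edge z.15/.16 [-0.1167 -0.1778] [-0.1139 -0.1718]
wrist line [-0.1116 -0.1767] edge z.15/.16 [-0.1146 -0.1781] [-0.1119 -0.1721]
[0.44575027 0.02323237 0.31742616]
```

The line is within about 1.5 mm of the edge in both views, and the cover is flat and held with 9 N pressing down. I'll hand it in.

```bash
python3 -c "
from h import *
print(ctrl.finish_job())"
```

```text
the job is handed in; nothing more can be done
None
```

I slid the cover straight out along the rim and handed the job in at about 9.5 s, with the scored line within about 1.5 mm of the rim's outer edge by both cameras and the cover still gripped, flat and pressed onto the rim; I did not re-measure the tray, bottles and jar at the end, and the hand-in returned no verdict.

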